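# Release the swing bolt of the tall sample canister

### The job

Two lidded metal sample canisters stand on the lab bench. On the taller one, loosen the wing nut that clamps the lid by turning it about a quarter turn anticlockwise, then swing its hinged bolt outward, out of the slotted lug, so that it drops away from the lid. Leave the wing nut and bolt of the shorter canister as they are.

Things in the scene. Friction and masses are not known exactly. Their poses are not given: they have to be found in the camera images.
- tall_wings (a point): Middle of the wing nut of the TALLER canister (white lid, lug top 170 mm up; the other's 115 mm), on the bolt's axis, 196 mm up at the start. Wings: upright plate 50 mm long, 10 thick, 24 tall, centred here; neck below 10 thick; 20 mm wide washer 23 to 26 mm below. Fixed to the bolt: z up along it, x outward from the canister (within 0.55 rad of world +x), the way it swings; x does not turn with the nut.
- tall_nut (a joint): Turn of that wing nut, rad: 0 tight, grows anticlockwise from above (loosens) to a stop at 1.57; starts at 0 to 0.15. From above, the wings' long direction is the point's x turned anticlockwise by (value - 1.4). Takes 0.06 N m, stays where left, rises 5.5 mm per rad above the point. Below about 0.8 the washer is caught behind a 3 mm lip on the lug and the bolt cannot swing.
- tall_bolt (a joint): Swing of the taller canister's bolt about a level pin 106 mm below the wings' middle, 72 mm from the canister's axis, rad: 0 upright in the lug's slot, grows outward to a stop at 1.45. Light to move; stays if left upright, drops outward by itself when let go past about 0.4. The lid (126 mm wide, top 14 mm below the lug's) is clear but for a black knob 84 mm inward of the nut, 8 mm higher than the lug.
- short_wing (a point): Point near one end of the wings on the SHORTER canister's wing nut, 20 mm from its bolt's axis, 141 mm above the bench. Same make of canister, nut and bolt, only lower; these must not be turned or swung.

How it is judged:
By the outcome, as a careful person would: the job done as asked, in the order asked, and still so for the second after the job is handed in, with the robot touching nothing.
It also fails if it takes over 38 s, if anything falls off the work surface, if the arm or the gripper's body presses on something with over 40 N, if the wrist force passes 120 N, or if a joint passes its speed limit or range.

### The arm

A 6-joint arm with a two-finger parallel gripper is mounted at the origin on the work surface. World frame = base frame: x ahead of the robot, y to its left, z up, the work surface at z = 0. Lengths are in m, angles in rad, forces in N, time in s.
With the tool pointing down it reaches from about 0.3 to 0.75 m from the base axis. Payload 8.5 kg.
Tool frame: the origin (TCP) lies midway between the tips of the shut fingers; the grasp point (between the pads) lies 19 mm behind it (manip.grasp_offset is the distance from the TCP to the grasp point, in m); z points along the fingers, y is the direction in which the jaws open and shut (so a half turn about z gives the same grasp; the last joint's range is limited). The gripper opens to 88 mm and grips with 3 to 60 N. Pads are 18 mm wide; open, the fingers measure 123 mm over their backs; the gripper's body (75 mm by 187 mm) begins 45 mm behind the grasp point.
Start: joints at [1.105, 0.381, 1.297, -0, 1.464, -0.215], TCP at [0.136, 0.533, 0.239] pointing down, gripper open.
Joint ranges: [-3.11, 3.11], [-0.89, 2.33], [0.22, 2.48], [-1.42, 4.56], [0.17, 2.85], [-2.88, 2.88]. Speed limits (rad/s): [2.39, 2.39, 3.14, 3.14, 3.14, 3.14].

### API

Orientations are given as a unit quaternion [x, y, z, w].
In Python, from rig import manip, vision gives the robot as it stands.
- The arm moves only by the tool servo_tool, never from a script. Its arguments are lists of equal length, an entry for each row: "dp": the shift along the tool's x, y, z normalised to -1 to 1, where 1 is 250 mm, a list of three; "angular": the turn, a rotation vector about the tool's x, y, z normalised to -1 to 1, where 1 is 45 degrees, a list of three; "claw": the opening in per cent of the stroke, from 0 (shut) to 100 (fully open). In form: {"dp": [[x, y, z], ...], "angular": [[wx, wy, wz], ...], "claw": [claw, ...]}. A call has 1 to 12 rows; each row is the pose to reach, as a shift and turn from the pose commanded when the call began, along the tool's axes at that moment; what a row does not reach only later rows make up. A row lasts 1/10 s, in which the tool goes at most 50 mm and 8.59 degrees, less where a joint would pass 70% of its speed; a pose out of reach is approached as far as the arm can. A call with a number of a shift or a turn outside -1 to 1 is refused whole. A call with a gripper value outside its range is refused whole. The fingers move at their own pace and stop on an object; "newtons" is the grip in N (left out, the last holds). Time passes only in rows, so rows that repeat a pose let the fingers close. It gives the time, the measured TCP pose, the force and the opening at its end, in the units of the state.
- manip.read_state(): the state, without advancing time (a new reading comes with each control period).
- vision.grab_frame(name): name is "side" or "top" or "wrist"; returns a dict with "img" (420x560x3 uint8, blue, green, red), "range_z" (420x560 float32, m along the optical axis (not along the pixel's ray), 0 where there is no reading), "fovy" (degrees; the focal length in pixels is half the picture's height over the tangent of half this angle, whatever the lens; pixels are square), "cx", "cy" (the principal point, pixels), "k1" (the pictures are not rectified: a ray, as slopes to the right and down, at radius r is drawn at 1 + k1 r^2 times it, then the intrinsics apply), "world_from_camera" (4x4, takes a point from camera to world coordinates). Camera axes: x right, y down, z forward; pixel columns grow to the right and rows downward; lengths in m; the calibration is good to about 2 mm. A picture is of the moment at which its call begins.
- manip.finish_job(): hands the job in, once; it reports no verdict.
The state is a dict: "clock": time; "joint_positions": joint angles; "joint_vel": joint speeds; "effort": joint torques, N m; "eef_pos": TCP position; "tcp_rot": TCP orientation; "ft_force": force on the tool from outside, world axes, zero at the start; "moment": the same for the moment, N m; "width": finger opening in m.
Only numpy, scipy, OpenCV 4.12 (cv2) and the standard library are available. Lean on these libraries where they do the work, as an engineer would, in place of code of your own. Each camera call takes 0.05 s, during which the arm holds its last target. There are 200 camera calls.

## Working session

There is one attempt and no reset: what is moved stays moved. The work goes in short steps, Python scripts to look and compute and a tool call to move; the robot and the scene stay as the last step left them, time stands still between calls to the robot, and variables do not carry over. Pictures are saved under pics/ and viewed, about 8 in all and at most 12, crops included, and the job is handed in when it is done.

Besides the shell and the picture viewer there is one more tool, called as name(argument=value, ...), one argument or row to a line, values as JSON. servo_tool: Moves the arm, as the interface text tells. Scaled input: -1 to 1 covers 250 mm each way for a shift and 45 degrees each way for a turn. Its arguments: {"type":"object","properties":{"dp":{"type":"array","items":{"type":"array","items":{"type":"number","minimum":-1,"maximum":1}}},"angular":{"type":"array","items":{"type":"array","items":{"type":"number","minimum":-1,"maximum":1}}},"claw":{"type":"array","items":{"type":"number"}},"newtons":{"type":"number"}},"required":["dp","angular","claw"]}

```bash
mkdir -p pics
cat > h.py <<'E'
import numpy as np, cv2
from rig import manip, vision
def grab(n):
    f=vision.grab_frame(n); np.savez(f'/tmp/{n}.npz',**f); return f
def load(n): 
    d=np.load(f'/tmp/{n}.npz'); return {k:d[k] for k in d}
def K(f):
    h=f['img'].shape[0]; F=h/2/np.tan(np.radians(float(f['fovy']))/2)
    return np.array([[F,0,float(f['cx'])],[0,F,float(f['cy'])],[0,0,1]]), np.array([float(f['k1']),0,0,0])
def ray(f,u,v):
    k,d=K(f); p=cv2.undistortPoints(np.array([[[u,v]]],float),k,d)[0,0]
    T=f['world_from_camera']; return T[:3,3],T[:3,:3]@np.array([p[0],p[1],1])
def atz(f,u,v,z):
    o,r=ray(f,u,v); return o+r*(z-o[2])/r[2]
def atdepth(f,u,v):
    o,r=ray(f,u,v); return o+r*f['range_z'][int(round(v)),int(round(u))]
def proj(f,P):
    k,d=K(f);T=np.linalg.inv(f['world_from_camera'])
    return cv2.projectPoints(np.array([P],float),cv2.Rodrigues(T[:3,:3])[0],T[:3,3],k,d)[0][0,0]
def cloud(f):
    k,d=K(f);h,w=f['range_z'].shape;v,u=np.mgrid[:h,:w]
    p=cv2.undistortPoints(np.dstack([u,v]).reshape(-1,1,2).astype(float),k,d).reshape(h,w,2)
    c=np.dstack([p,np.ones((h,w))])*f['range_z'][...,None]
    return c@f['world_from_camera'][:3,:3].T+f['world_from_camera'][:3,3]
E
python3 - <<'E'
from h import *
ims=[]
for n in('top','side'):
    f=grab(n);cv2.imwrite(f'pics/{n}1.png',f['img']); print(n,f['fovy'],f['k1'],np.round(f['world_from_camera'],3).tolist())
print(manip.read_state(), manip.grasp_offset)
E
```

```text
top 48.18423044164203 0.036789553633665595 [[-0.004, -0.985, 0.171, 0.441], [-1.0, 0.003, -0.009, -0.001], [0.008, -0.171, -0.985, 0.922], [0.0, 0.0, 0.0, 1.0]]
side 48.331949669121514 -0.046934643628893345 [[0.769, -0.371, 0.521, 0.167], [-0.64, -0.45, 0.623, -0.457], [0.004, -0.812, -0.583, 0.625], [0.0, 0.0, 0.0, 1.0]]
{'clock': 0.1, 'joint_positions': array([ 1.10473607e+00,  3.81116115e-01,  1.29810998e+00,  9.63472109e-06,
        1.46359149e+00, -2.15338057e-01]), 'joint_vel': array([-4.56262857e-04, -9.13995196e-05,  5.22929869e-06, -1.31553144e-04,
       -2.88090582e-04,  4.11321958e-04]), 'effort': array([ 3.90686968e-03, -4.38654542e+01, -2.24912167e+01,  7.14858714e-02,
        3.42288986e-02, -8.47798401e-05]), 'eef_pos': array([0.13637081, 0.53258682, 0.23823152]), 'tcp_rot': array([ 1.25033500e-01,  9.92152331e-01, -5.75660536e-04, -2.09166777e-04]), 'ft_force': array([ 0.61461722, -0.31549939, -0.69441796]), 'moment': array([ 0.00526902, -0.04126408,  0.01404828]), 'width': 0.08803004570128246} 0.0187
```

View pics/top1.png

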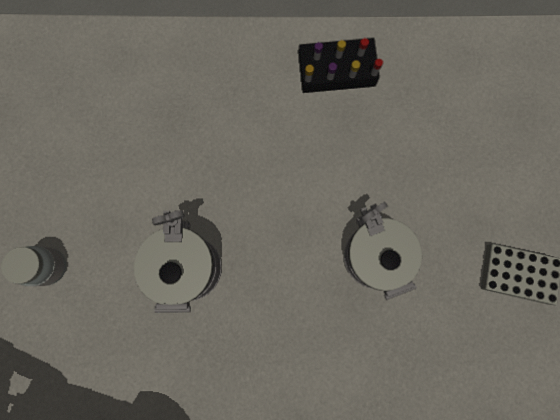

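View pics/side1.png

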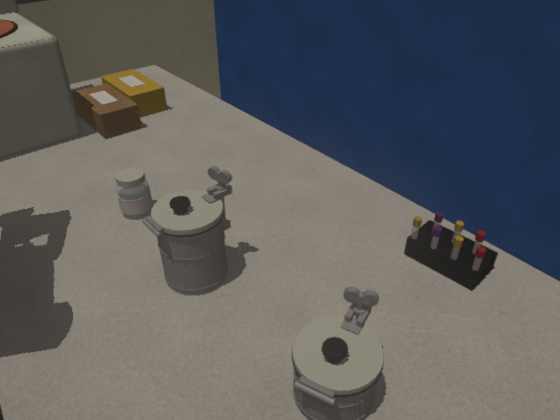

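The top view shows canisters at about (173,267) and (386,255), with nuts at (167,219) and (375,214). I'll get heights from depth next.

Run:
```python
from h import *
f=load('top');C=cloud(f)
for n,(u,v) in dict(lidL=(185,245),lidR=(400,240),knobL=(171,272),knobR=(390,260)).items(): print(n,C[v,u].round(3))
for n,(a,b,c,d) in dict(L=(195,240,140,205),R=(190,235,345,400)).items():
    P=C[a:b,c:d].reshape(-1,3); P=P[P[:,2]>.1]; h=np.percentile(P[:,2],99.5); print(n,h)
    Q=P[P[:,2]>h-.012][:,:2]; m=Q.mean(0);U,S,V=np.linalg.svd(Q-m,full_matrices=False); print(len(Q),m,V[0],np.ptp((Q-m)@V[0]),np.ptp((Q-m)@V[1]))
# lid circle
for n,(a,b,c,d) in dict(L=(215,320,125,225),R=(205,310,340,430)).items():
    G=C[a:b,c:d]; z0=np.median(G[...,2][G[...,2]>.08]); M=(abs(G[...,2]-z0)<.003); P=G[M]
    (cx,cy),r=cv2.minEnclosingCircle(P[:,:2].astype(np.float32)); print(n,z0,cx,cy,r)
    K_=G[abs(G[...,2]-z0-.022)<.004]; print('knobtop',np.median(K_,0))
a=cv2.resize(f['img'][180:320,120:230],None,fx=5,fy=4.2*5/4.2,interpolation=cv2.INTER_CUBIC)
cv2.imwrite('pics/c2.png',cv2.convertScaleAbs(a[:600,:550],alpha=1.4))
```

```text
lidL [0.5   0.153 0.155]
lidR [ 0.512 -0.21   0.103]
knobL [0.457 0.169 0.176]
knobR [ 0.476 -0.187  0.12 ]
L 0.9223947416146169
8 [ 0.44138396 -0.00072729] [1. 0.] 0.0 0.0
R 0.9223947416146169
8 [ 0.44138396 -0.00072729] [1. 0.] 0.0 0.0
L 0.15526627230155732 0.46297165751457214 0.1720557063817978 0.0682038888335228
knobtop [0.4566511  0.17174517 0.17561793]
R 0.10022233865547692 0.4917152225971222 -0.1883184015750885 0.07573144882917404
knobtop [ 0.47803757 -0.18815198  0.12046541]
```

View pics/c2.png

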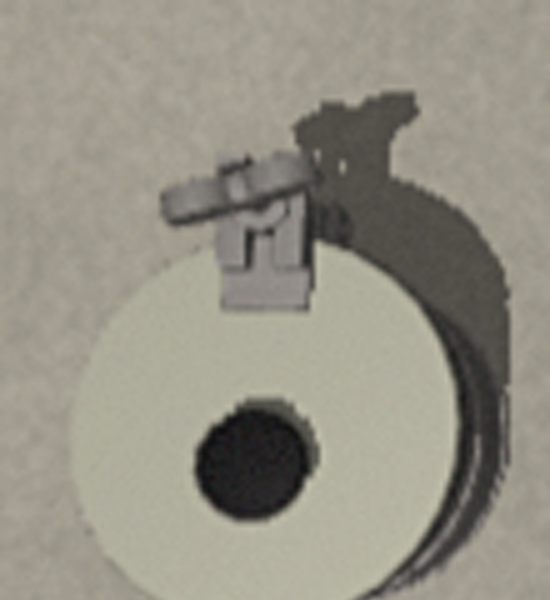

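Crop shows tall canister wings from (162,205) to (318,170), centre (239,186), and the knob at (250,463).

Run:
```python
from h import *
f=load('top');C=cloud(f)
g=lambda x,y,z:atz(f,120+x/5,180+y/5,z)
a,b,m=g(165,205,.204),g(316,171,.204),g(239,186,.207)
k=g(250,463,.178)
print(a,b,m,k,'len',np.linalg.norm(a-b),'wingyaw',np.degrees(np.arctan2(*(a-b)[[1,0]])),'x yaw',np.degrees(np.arctan2(*(m-k)[[1,0]])),np.linalg.norm(m-k))
l1,l2=g(222,308,.17),g(309,308,.17);print('lug edge',l1,l2,np.degrees(np.arctan2(*(l1-l2)[[1,0]])))
P=C[195:235,140:205].reshape(-1,3);P=P[(P[:,2]>.185)&(P[:,2]<.3)];print(len(P),P.mean(0),P.min(0),P.max(0),np.linalg.svd(P[:,:2]-P[:,:2].mean(0),full_matrices=False)[2][0])
s=load('side');S=cloud(s);Q=S[160:205,200:240].reshape(-1,3);Q=Q[(Q[:,2]>.183)&(Q[:,2]<.3)];print(len(Q),Q.mean(0),Q.min(0),Q.max(0),np.linalg.svd(Q[:,:2]-Q[:,:2].mean(0),full_matrices=False)[2][0])
st=manip.read_state();from scipy.spatial.transform import Rotation as R;print(R.from_quat(st['tcp_rot']).as_matrix().round(3))
```

```text
[0.53356097 0.1935046  0.204     ] [0.54391311 0.14781663 0.204     ] [0.53893745 0.17047886 0.207     ] [0.45578433 0.17057802 0.178     ] len 0.046846100599215644 wingyaw 102.76670451277269 x yaw -0.06832552171374225 0.08806504245420861
lug edge [0.50478341 0.18319554 0.17      ] [0.50464169 0.15560914 0.17      ] 89.70566914145965
272 [0.53958826 0.17181201 0.20269779] [0.5294226  0.14905301 0.18561554] [0.55134691 0.19694039 0.21180574] [ 0.29068871 -0.95681768]
291 [0.53501485 0.16801278 0.19924862] [0.52492857 0.14634338 0.18308189] [0.5483152  0.19328927 0.21026335] [ 0.31623536 -0.94868077]
[[-0.969  0.248 -0.001]
 [ 0.248  0.969 -0.001]
 [ 0.    -0.001 -1.   ]]
```

servo_tool(
  dp=[
    [-0.954, -0.499, -0.12],
    [-0.954, -0.499, -0.12],
    [-0.954, -0.499, -0.12],
    [-0.954, -0.499, -0.12],
    [-0.954, -0.499, -0.12],
    [-0.954, -0.499, -0.12],
    [-0.954, -0.499, -0.12],
    [-0.954, -0.499, -0.12],
  ],
  angular=[
    [0, 0, 1],
    [0, 0, 1],
    [0, 0, 1],
    [0, 0, 1],
    [0, 0, 1],
    [0, 0, 1],
    [0, 0, 1],
    [0, 0, 1],
  ],
  claw=[60, 60, 60, 60, 60, 60, 60, 60],
)

```text
clock: 0.9
eef_pos: [0.3363, 0.3528, 0.2684]
tcp_rot: [0.495, 0.869, -0.0, -0.0]
ft_force: [0.1, -0.1, -1.5]
width: 0.0527
```

servo_tool(
  dp=[
    [-0.979, 0.303, 0],
    [-0.979, 0.303, 0],
    [-0.979, 0.303, 0],
    [-0.979, 0.303, 0],
    [-0.979, 0.303, 0],
    [-0.979, 0.303, 0],
    [-0.979, 0.303, 0],
    [-0.979, 0.303, 0],
  ],
  angular=[
    [0, 0, 0.349],
    [0, 0, 0.349],
    [0, 0, 0.349],
    [0, 0, 0.349],
    [0, 0, 0.349],
    [0, 0, 0.349],
    [0, 0, 0.349],
    [0, 0, 0.349],
  ],
  claw=[50, 50, 50, 50, 50, 50, 50, 50],
)

```text
clock: 1.7
eef_pos: [0.5253, 0.1824, 0.2687]
tcp_rot: [0.608, 0.794, -0.0, -0.0]
ft_force: [-0.4, -0.0, 0.6]
width: 0.044
```

Run:
```python
from h import *
f=grab('wrist');cv2.imwrite('pics/w1.png',cv2.convertScaleAbs(f['img'],alpha=1.3))
C=cloud(f);print(np.round(f['world_from_camera'],3).tolist())
P=C.reshape(-1,3);m=(P[:,2]>.184)&(P[:,2]<.216)&(abs(P[:,0]-.537)<.05)&(abs(P[:,1]-.17)<.05);P=P[m]
print(len(P),P.mean(0),P.min(0),P.max(0))
if len(P)>50: print(cv2.minAreaRect(P[:,:2].astype(np.float32)))
```

```text
[[0.966, 0.25, 0.067, 0.508], [0.259, -0.933, -0.251, 0.248], [-0.0, 0.26, -0.966, 0.415], [0.0, 0.0, 0.0, 1.0]]
949 [0.53867734 0.17658703 0.20536292] [0.52835823 0.15008094 0.19058993] [0.55042348 0.19842759 0.20974951]
((0.5394681096076965, 0.17437611520290375), (0.010006321594119072, 0.049062538892030716), 16.084270477294922)
```

View pics/w1.png

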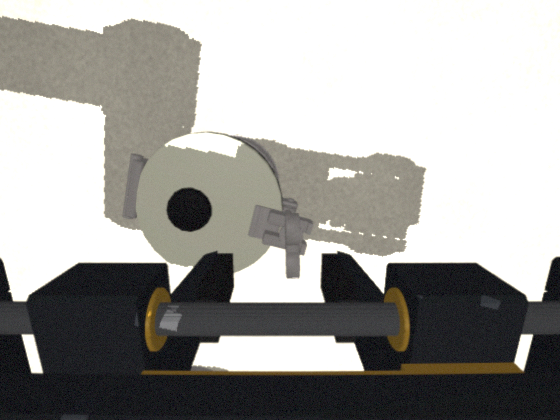

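Wrist depth gives a 10 × 49 mm plate, matching the given size, at (0.539, 0.174) with its normal at 16°. The top view agrees within 3 mm, so I'll descend and grip.

servo_tool(
  dp=[
    [-0.054, 0.042, 0.05],
    [-0.054, 0.042, 0.1],
    [-0.054, 0.042, 0.2],
    [-0.054, 0.042, 0.3],
    [-0.054, 0.042, 0.35],
    [-0.054, 0.042, 0.35],
    [-0.054, 0.042, 0.35],
    [-0.054, 0.042, 0.35],
    [-0.054, 0.042, 0.35],
    [-0.054, 0.042, 0.35],
    [-0.054, 0.042, 0.35],
    [-0.054, 0.042, 0.35],
  ],
  angular=[
    [0, 0, -0.02],
    [0, 0, -0.02],
    [0, 0, -0.02],
    [0, 0, -0.02],
    [0, 0, -0.02],
    [0, 0, -0.02],
    [0, 0, -0.02],
    [0, 0, -0.02],
    [0, 0, -0.02],
    [0, 0, -0.02],
    [0, 0, -0.02],
    [0, 0, -0.02],
  ],
  claw=[50, 50, 50, 50, 50, 50, 35, 25, 15, 8, 5, 5],
  newtons=25,
)

```text
clock: 2.95
eef_pos: [0.5402, 0.1704, 0.1815]
tcp_rot: [0.603, 0.798, 0.0, 0.0]
ft_force: [-0.2, 0.2, 2.8]
width: 0.0097
```

servo_tool(
  dp=[
    [0, 0, -0.002],
    [0, 0, -0.004],
    [0, 0, -0.006],
    [0, 0, -0.008],
    [0, 0, -0.01],
    [0, 0, -0.012],
    [0, 0, -0.014],
    [0, 0, -0.016],
    [0, 0, -0.016],
  ],
  angular=[
    [0, 0, -0.117],
    [0, 0, -0.233],
    [0, 0, -0.35],
    [0, 0, -0.467],
    [0, 0, -0.583],
    [0, 0, -0.7],
    [0, 0, -0.817],
    [0, 0, -0.933],
    [0, 0, -0.933],
  ],
  claw=[5, 5, 5, 5, 5, 5, 5, 5, 5],
)

```text
clock: 3.85
eef_pos: [0.5411, 0.171, 0.1857]
tcp_rot: [0.276, 0.961, 0.001, 0.001]
ft_force: [4.0, 3.8, 1.4]
width: 0.01
```

servo_tool(
  dp=[
    [0, 0, -0.002],
    [0, 0, -0.004],
    [0, 0, -0.006],
    [0, 0, -0.008],
    [0, 0, -0.01],
    [0, 0, -0.012],
    [0, 0, -0.013],
    [0, 0, -0.014],
    [0, 0, -0.014],
  ],
  angular=[
    [0, 0, -0.103],
    [0, 0, -0.206],
    [0, 0, -0.309],
    [0, 0, -0.411],
    [0, 0, -0.514],
    [0, 0, -0.617],
    [0, 0, -0.72],
    [0, 0, -0.822],
    [0, 0, -0.822],
  ],
  claw=[5, 5, 5, 5, 5, 5, 5, 5, 5],
)

```text
clock: 4.75
eef_pos: [0.5413, 0.1719, 0.1893]
tcp_rot: [-0.043, 0.999, 0.002, 0.002]
ft_force: [5.8, 8.5, -0.2]
width: 0.0098
```

Run:
```python
from h import *
from scipy.spatial.transform import Rotation as R
s=manip.read_state();print(s['moment'],s['ft_force'],R.from_quat(s['tcp_rot']).as_matrix().round(3),s['joint_positions'].round(2),s['eef_pos'])
f=grab('side');p=proj(f,[.54,.17,.19]);print(p);u,v=int(p[0]),int(p[1])
cv2.imwrite('pics/s2.png',cv2.resize(f['img'][max(v-60,0):v+60,max(u-70,0):u+70],None,fx=5,fy=5,interpolation=2))
```

```text
[ 1.42561173 -0.90376381  0.04521842] [ 5.76297883  8.48756577 -0.22924177] [[-0.996 -0.086  0.004]
 [-0.086  0.996  0.004]
 [-0.004  0.003 -1.   ]] [ 0.1   0.45  1.33  0.    1.35 -1.56] [0.54132886 0.17188756 0.18928095]
[221.63936794 177.91757058]
```

View pics/s2.png

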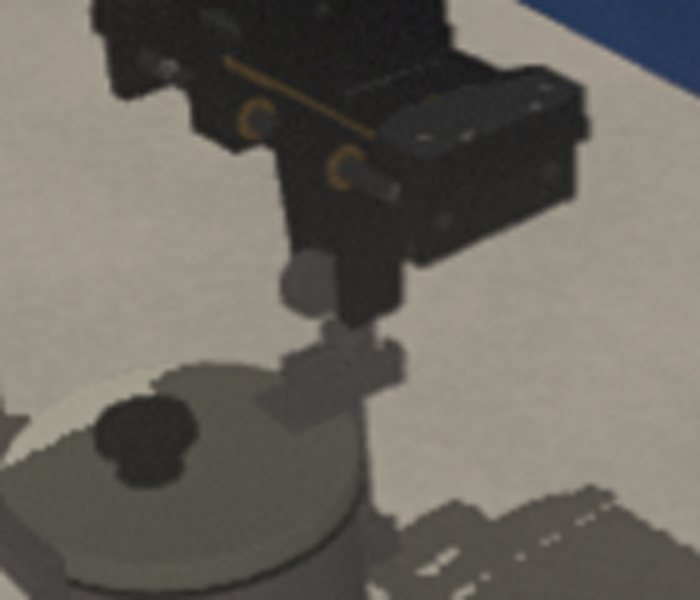

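The nut has turned about 79° and the wings now lie along x, with small forces. Next is the outward swing along the arc, in two parts.

servo_tool(
  dp=[
    [-0.024, -0.002, 0.001],
    [-0.047, -0.004, 0.002],
    [-0.07, -0.006, 0.006],
    [-0.093, -0.008, 0.01],
    [-0.116, -0.01, 0.015],
    [-0.139, -0.012, 0.021],
    [-0.139, -0.012, 0.021],
  ],
  angular=[
    [0, 0, 0],
    [0, 0, 0],
    [0, 0, 0],
    [0, 0, 0],
    [0, 0, 0],
    [0, 0, 0],
    [0, 0, 0],
  ],
  claw=[5, 5, 5, 5, 5, 5, 5],
  newtons=15,
)

```text
clock: 5.5
eef_pos: [0.5751, 0.1721, 0.1832]
tcp_rot: [-0.042, 0.999, 0.002, -0.0]
ft_force: [-0.2, 9.1, 0.4]
width: 0.0103
```

servo_tool(
  dp=[
    [-0.022, -0.002, 0.008],
    [-0.044, -0.004, 0.016],
    [-0.066, -0.006, 0.026],
    [-0.087, -0.008, 0.036],
    [-0.107, -0.009, 0.048],
    [-0.127, -0.011, 0.061],
    [-0.146, -0.012, 0.075],
    [-0.164, -0.014, 0.09],
    [-0.164, -0.014, 0.09],
  ],
  angular=[
    [0, 0, 0],
    [0, 0, 0],
    [0, 0, 0],
    [0, 0, 0],
    [0, 0, 0],
    [0, 0, 0],
    [0, 0, 0],
    [0, 0, 0],
    [0, 0, 0],
  ],
  claw=[5, 5, 5, 5, 5, 5, 5, 5, 5],
)

```text
clock: 6.4
eef_pos: [0.6154, 0.1724, 0.1598]
tcp_rot: [-0.042, 0.999, 0.002, -0.001]
ft_force: [-2.0, 9.9, -2.2]
width: 0.0102
```

Run:
```python
from h import *
f=grab('side');p=proj(f,[.58,.17,.17]);u,v=int(p[0]),int(p[1])
cv2.imwrite('pics/s3.png',cv2.resize(f['img'][max(v-60,0):v+60,max(u-70,0):u+70],None,fx=5,fy=5,interpolation=2))
```

```text
(no output)
```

View pics/s3.png

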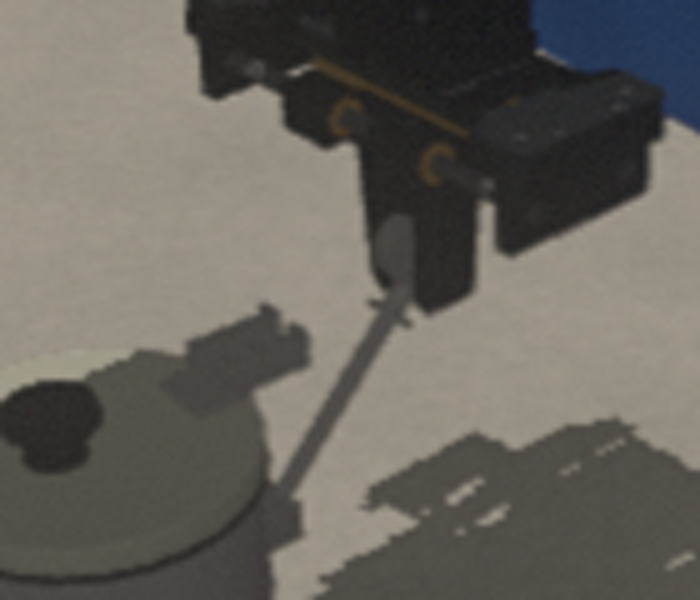

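The bolt is out of the slot, tilted about 0.7 rad and still gripped. Releasing it, then retreating upward.

servo_tool(
  dp=[
    [0, 0, 0],
    [0, 0, 0],
    [0, 0, 0],
    [0, 0, 0],
    [0, 0, 0],
    [0, 0, 0],
    [0, 0, -0.1],
    [0, 0, -0.25],
    [0, 0, -0.4],
    [0, 0, -0.5],
    [0, 0, -0.5],
  ],
  angular=[
    [0, 0, 0],
    [0, 0, 0],
    [0, 0, 0],
    [0, 0, 0],
    [0, 0, 0],
    [0, 0, 0],
    [0, 0, 0],
    [0, 0, 0],
    [0, 0, 0],
    [0, 0, 0],
    [0, 0, 0],
  ],
  claw=[60, 60, 60, 60, 60, 60, 60, 60, 60, 60, 60],
)

```text
clock: 7.55
eef_pos: [0.6169, 0.1703, 0.2901]
tcp_rot: [-0.042, 0.999, 0.0, 0.004]
ft_force: [0.6, -0.1, 0.3]
width: 0.0527
```

Run:
```python
from h import *
f=grab('side');a=f['img']
cv2.imwrite('pics/s4.png',cv2.convertScaleAbs(a,alpha=1.3))
p=load('side')
f=vision.grab_frame('top');C=cloud(f);C0=cloud(load('top'))
G=C[190:235,345:400].reshape(-1,3);G0=C0[190:235,345:400].reshape(-1,3)
for g in(G0,G):
    q=g[(g[:,2]>.128)&(g[:,2]<.3)];print(len(q),q.mean(0),cv2.minAreaRect(q[:,:2].astype(np.float32)))
```

```text
176 [ 0.55564003 -0.15746795  0.14939169] ((0.5566689372062683, -0.15892814099788666), (0.009804313071072102, 0.049760397523641586), 34.96086120605469)
175 [ 0.55565407 -0.15750524  0.14951577] ((0.556473433971405, -0.1586364358663559), (0.009814847260713577, 0.04745446518063545), 34.94173049926758)
```

View pics/s4.png

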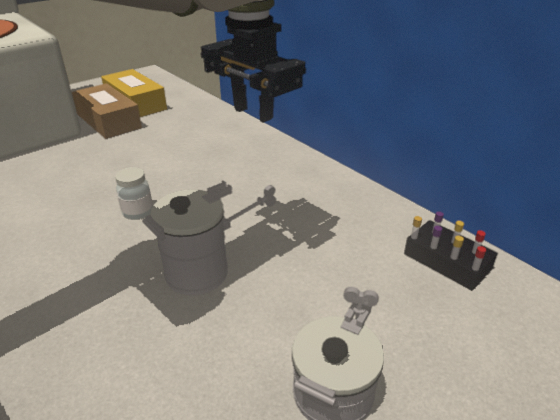

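The bolt has dropped to nearly level, with its nut at (268,194). The arm is clear and the short canister's nut is unchanged, so I'm handing in.

```bash
python3 -c "
from rig import manip; print(manip.finish_job())"
```

```text
the job is handed in; nothing more can be done
None
```

The taller canister's bolt is loosened and swung clear, and the job was handed in at about 7.7 s, well inside the 38 s limit. I gripped its wing nut and turned it about 79° anticlockwise, to about 1.49 rad. I then drew the bolt out of the slot to about 0.7 rad and let go.

- **Bolt:** the last side picture shows it dropped outward to nearly level, clear of the lid.
- **Arm:** it is raised well above the canister and touching nothing. Forces read at the end of each move were about 10 N at most.
- **Shorter canister:** its wing nut measures the same before and after, with the centre within 0.4 mm and the angle within 0.02°.
- **Nut position:** the top and wrist cameras disagreed by about 3 mm on where the tall nut was. That caused a small sideways load while turning and swinging. No check failed.
- **Not checked:** I worked out the nut's final angle from how far the tool turned, and did not measure it again after release.

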